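# Sweep glass cabochons into the kiln slot

## Robot

A 7-joint arm with a two-finger parallel gripper is mounted at the origin on the work surface. World frame = base frame: x ahead of the robot, y to its left, z up, the work surface at z = 0. Lengths are in m, angles in rad, forces in N, time in s.
With the tool pointing down it reaches from about 0.425 to 0.875 m from the base axis. Payload 4.7 kg.
Tool frame: the origin (TCP) lies at the very end of the fingers, on their centre line; the grasp point (between the pads) lies 19 mm behind it; x points along the fingers, y is the direction in which the jaws open and shut, and the axes are right-handed (so a half turn about x gives the same grasp; the last joint's range is limited). The gripper opens to 85 mm and grips with 20 to 120 N. Pads are 22 mm wide; open, the fingers measure 114 mm over their backs; the gripper's body (76 mm by 85 mm) begins 54 mm behind the grasp point. The pads swing forward as they close: fully open they stand 13 mm farther back than shut.
Start: joints at [-1.182, 0.321, -0.07, 1.45, 0.023, 1.371, -0.057], TCP at [0.238, 0.605, 0.231] pointing down, gripper open.
Joint ranges: [-2.86, 2.86], [-0.3, 2.09], [-1.38, 1.24], [0.06, 2.45], [-1.56, 4.7], [0.09, 2.05], [-2.69, 2.69]. Speed limits (rad/s): [2.57, 2.57, 3.14, 3.14, 3.14, 3.14, 3.14].

## Interface

Orientations are given as a rotation vector (axis times angle).
In Python, from station import arm gives the robot as it stands.
- The arm moves only by the shell command python3 -m inch 'ROWS' [FORCE]. ROWS is text: rows parted by semicolons, each of 7 numbers parted by spaces: the shift along the tool's x, y, z in mm, then the turn, a rotation vector about the tool's x, y, z in rad, then the closure, from 0 (fully open) to 1 (shut). In form: x y z ax ay az fingers; .... A call has 1 to 12 rows; each row shifts and turns the commanded pose from where the row before left it, along the tool's axes as they then stand; what a row does not reach is not made up. A row lasts 1/8 s, in which the tool goes at most 62.5 mm and 10.7 degrees, less where a joint would pass 70% of its speed; a pose out of reach is approached as far as the arm can. A call is refused whole if a number of a shift passes 62.5 or a number of a turn 0.188, either way. A call with a gripper value outside its range is refused whole. The fingers move at their own pace and stop on an object; FORCE is the grip in N (left out, the last holds). Time passes only in rows, so rows that do not move let the fingers close. It gives the time, the measured TCP pose, the force and the opening at its end, in the units of the state.
- arm.get_obs(): the state, without advancing time (a new reading comes with each control period).
- arm.snapshot(name): name is "scene" or "top" or "wrist"; returns a dict with "image" (384x512x3 uint8, blue, green, red), "K" (3x3 intrinsics, pixels), "R" (3x3) and "t" (3): a world point X has camera coordinates R X + t. Camera axes: x right, y down, z forward; pixel columns grow to the right and rows downward; lengths in m; the calibration is good to about 2 mm. A picture is of the moment at which its call begins. There is no depth.
- arm.sign_off(): hands the job in, once; it reports no verdict.
The state is a dict: "time": time; "joint_pos": joint angles; "joint_vel": joint speeds; "joint_efforts": joint torques, N m; "tool_pos": TCP position; "eef_rot": TCP orientation; "force": force on the tool from outside, world axes, zero at the start; "ft_torque": the same for the moment, N m; "width": finger opening in m.
Only numpy, scipy, OpenCV 4.12 (cv2) and the standard library are available. Lean on these libraries where they do the work, as an engineer would, in place of code of your own. Each camera call takes 0.05 s, during which the arm holds its last target. There are 200 camera calls.

## Task

Load the slot of the sorting board with the three glass cabochons, one at a time: with the fingertips sweep first the red one, then the amber one, then the blue one through the gate between the two brass posts, each wholly past the posts into the slot, while those still to come stay lying well clear of the gate. Only push them along the board, do not lift any of them or push them off it; the order of loading leaves red deepest, amber next and blue last. Leave the small jar, the steel mould and the brush where they are.

Things in the scene. Friction and masses are not known exactly. Their poses are not given: they have to be found in the camera images.
- board: Fixed white sorting board on the bench, 370 x 240 mm; its flat upper face, where the cabochons slide, is 8 mm above the bench. Origin: under the centre of the gate, at bench height. x points level through the gate into the slot, y level along the fence, z up. The board spans x -220 to +150 mm, y -120 to +120 mm; the loose side (x below 0) has no rim
- gate (a point): Centre of the gate on the board's upper face, axes as the board. Two round brass posts 16 mm in diameter, 18 mm high, at y = +31 and -31 mm leave 46 mm clear; beyond them an aluminium fence (8 mm thick, 14 mm high) runs to the board's edges. A cabochon is wholly past the posts when its centre is at x = 26 mm or more
- slot_end (a point): Middle of the slot's closed end, at x = 141 mm from the gate, on the slot floor, axes as the board. The slot runs straight and level from the gate to this stop, 48 mm wide between walls 5 mm thick and 12 mm high, with its floor flush with the board's face; it takes three cabochons in single file, a later one pushing the earlier ones deeper
- red_glass: Red glass cabochon, a loose round disc 36 mm in diameter with upright sides to 14 mm and a slightly domed top 17 mm high, about 40 g, slides on the board. Origin: centre of its underside, z up. Its yaw means nothing
- amber_glass: Amber glass cabochon, a loose round disc 36 mm in diameter with upright sides to 14 mm and a slightly domed top 17 mm high, about 40 g, slides on the board. Origin: centre of its underside, z up. Its yaw means nothing
- blue_glass: Blue glass cabochon, a loose round disc 36 mm in diameter with upright sides to 14 mm and a slightly domed top 17 mm high, about 40 g, slides on the board. Origin: centre of its underside, z up. Its yaw means nothing
- frit_jar: Bystander: small jar with black cap and green label, 34 mm in diameter, 46 mm high, standing on the board beside the slot on the board's +y side. Origin: centre of its underside
- marble_mould: Bystander: dark steel mould, 38 mm in diameter, 34 mm high, standing on the board beside the slot on the board's -y side. Origin: centre of its underside
- brush: Bystander: small bench brush 180 mm long lying on the bench outside the board's +y edge, roughly parallel to the board's x axis. Origin: centre of its underside; its x axis runs from handle to bristles
Things that resemble listed ones, but are neither listed nor needed, are in the scene too. What is shaped like the amber_glass but green is not meant. There is more than one size of the blue_glass; the one meant has the size given above.

How it is judged:
On the way, in this order (a step that is already met when the one before it is completed fails the run):
1. the red cabochon is past the posts in the slot, amber and blue still clear of the gate (x of red_glass in the frame of board between 0.023 and 0.135 m and y of red_glass in the frame of board between -0.02 and 0.02 m and z of red_glass in the frame of board below 0.013 m and x of each of amber_glass, blue_glass in the frame of board below -0.035 m), for 0.2 s.
2. the amber cabochon has followed it into the slot, blue still clear of the gate (x of red_glass in the frame of board between 0.023 and 0.135 m and y of red_glass in the frame of board between -0.02 and 0.02 m and z of each of red_glass, amber_glass in the frame of board below 0.013 m and x of amber_glass in the frame of board between 0.023 and 0.135 m and y of amber_glass in the frame of board between -0.02 and 0.02 m and x of blue_glass in the frame of board below -0.035 m), for 0.2 s.
3. the blue cabochon has followed them into the slot (x of red_glass in the frame of board between 0.023 and 0.135 m and y of red_glass in the frame of board between -0.02 and 0.02 m and z of each of red_glass, amber_glass, blue_glass in the frame of board below 0.013 m and x of amber_glass in the frame of board between 0.023 and 0.135 m and y of amber_glass in the frame of board between -0.02 and 0.02 m and x of blue_glass in the frame of board between 0.023 and 0.135 m and y of blue_glass in the frame of board between -0.02 and 0.02 m), for 0.2 s.
At the end, for the whole second after the job is handed in: All three cabochons lie flat and at rest in the slot in single file, red deepest, then amber, then blue, each wholly past the brass posts (centre at least 23 mm beyond the line of the posts); the jar, mould and brush are within 20 mm of where they stood (x of red_glass in the frame of board between 0.085 and 0.135 m and y of red_glass in the frame of board between -0.02 and 0.02 m and z of each of red_glass, amber_glass, blue_glass in the frame of board below 0.013 m and x of amber_glass in the frame of board between 0.052 and 0.135 m and y of amber_glass in the frame of board between -0.02 and 0.02 m and x of blue_glass in the frame of board between 0.023 and 0.135 m and y of blue_glass in the frame of board between -0.02 and 0.02 m and linear speed of each of red_glass, amber_glass, blue_glass below 0.01 m/s and distance of each of frit_jar, marble_mould, brush from where it was at the start of the episode below 0.02 m); the robot touches nothing.
It fails at once if a cabochon is lifted off the board (more than 7 mm), or carried over the fence (height (world z) of any of red_glass, amber_glass, blue_glass above 0.015 m).
It fails at once if a cabochon is pushed off the board (height (world z) of any of red_glass, amber_glass, blue_glass below 0.003 m).
It fails at once if the jar, the mould or the brush is moved more than 20 mm or the jar or mould tipped (distance of any of frit_jar, marble_mould, brush from where it was at the start of the episode above 0.02 m or angle between any of frit_jar, marble_mould's own z axis and vertical above 0.4 rad).
It also fails if it takes over 72 s, if anything falls off the work surface, if the arm or the gripper's body presses on something with over 40 N, if the wrist force passes 120 N, or if a joint passes its speed limit or range.

## Working session

There is one attempt and no reset: what is moved stays moved. The work goes in short steps, Python scripts to look and compute and a shell command to move; the robot and the scene stay as the last step left them, time stands still between calls to the robot, and variables do not carry over. Pictures are saved under pics/ and viewed, about 8 in all and at most 12, crops included, and the job is handed in when it is done.

```bash
mkdir -p pics; ls; python3 - <<'E'
from station import arm
import cv2,numpy as np
o=arm.get_obs();print({k:np.round(v,3) for k,v in o.items()})
for n in("top","scene"):
    s=arm.snapshot(n);cv2.imwrite(f"pics/{n}0.png",s["image"]);np.savez(f"pics/{n}0.npz",**s);print(n,s["K"].round(1).tolist(),s["R"].round(3).tolist(),s["t"].round(3))
E
```

```text
pics
{'time': np.float64(0.0), 'joint_pos': array([-1.182,  0.322, -0.07 ,  1.452,  0.023,  1.371, -0.057]), 'joint_vel': array([ 0.001,  0.001, -0.001, -0.001, -0.   , -0.001,  0.   ]), 'joint_efforts': array([ 1.0000e-03, -4.9359e+01, -3.8200e-01, -3.1434e+01,  1.3000e-02,
        1.1000e-02,  0.0000e+00]), 'tool_pos': array([0.238, 0.604, 0.23 ]), 'eef_rot': array([ 0.293,  1.551, -0.296]), 'force': array([-0.57 , -0.432,  0.589]), 'ft_torque': array([-0.013, -0.033,  0.012]), 'width': np.float64(0.085)}
top [[468.4, 0.0, 244.7], [0.0, 468.4, 187.3], [0.0, 0.0, 1.0]] [[-0.028, -1.0, -0.002], [-0.986, 0.028, -0.165], [0.165, -0.002, -0.986]] [0.03  0.595 0.821]
scene [[471.8, 0.0, 263.5], [0.0, 471.8, 189.5], [0.0, 0.0, 1.0]] [[-0.743, 0.669, 0.023], [0.427, 0.499, -0.754], [-0.516, -0.55, -0.657]] [ 0.45  -0.239  1.134]
```

View pics/top0.png

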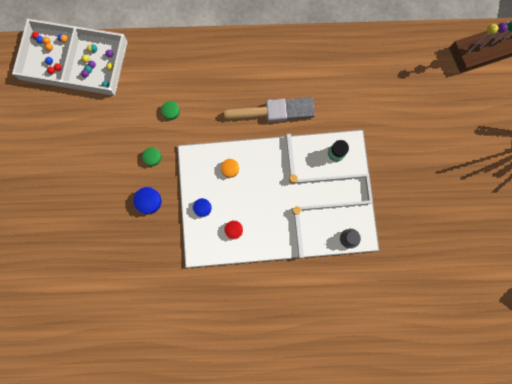

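View pics/scene0.png

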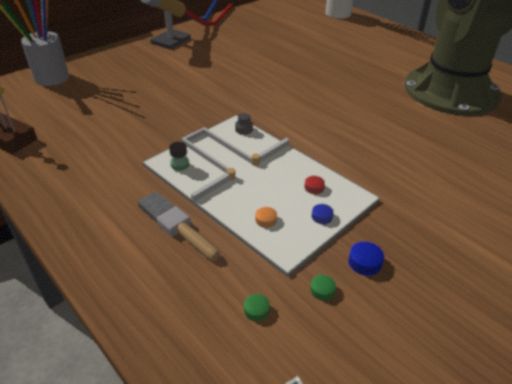

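The top view shows the board with red (234,230), amber (230,168) and blue (202,208) on its loose side, and the posts at (294,178) and (297,211). The jar is at (340,150), the mould at (350,239) and the brush at (270,110). Lookalikes: a larger blue disc at (147,201) and green discs at (170,110) and (151,156), all off the board. The scene view agrees.

```bash
cat > h.py <<'E'
import numpy as np,cv2,json
from station import arm
def ray(s,px,z):
    K,R,t=s["K"],s["R"],s["t"]; c=-R.T@t
    d=(np.linalg.inv(K)@np.c_[np.atleast_2d(px),np.ones(len(np.atleast_2d(px)))].T).T@R
    return c+d*((z-c[2])/d[:,2])[:,None]
def blobs(s,name):
    h=cv2.cvtColor(s["image"],cv2.COLOR_BGR2HSV)
    lo,hi={"red":((0,150,80),(6,255,255)),"amber":((10,200,200),(22,255,255)),"blue":((110,150,60),(130,255,255)),
      "post":((14,120,130),(26,230,255))}[name]
    m=cv2.inRange(h,lo,hi); n,_,st,ce=cv2.connectedComponentsWithStats(m)
    return [(int(st[i,4]),ce[i]) for i in range(1,n) if st[i,4]>25]
def board():
    b=json.load(open("board.json"));return np.array(b["o"]),np.array(b["X"])
def tob(p):
    o,X=board();d=np.asarray(p)[...,:2]-o;return np.stack([d@X,d@np.array([-X[1],X[0]])],-1)
def tow(p):
    o,X=board();p=np.asarray(p);return o+p[...,:1]*X+p[...,1:]*np.array([-X[1],X[0]])
def discs(s):
    r={}
    for n in("red","amber","blue"):
        for a,c in blobs(s,n):
            p=tob(ray(s,c,.008+.011)[0])
            if -.22<p[0]<.16 and abs(p[1])<.13: r.setdefault(n,[]).append((a,(p*1000).round(1).tolist()))
    return r
E
python3 - <<'E'
from h import *
s=dict(np.load("pics/top0.npz"));im=s["image"]
h=cv2.cvtColor(im,cv2.COLOR_BGR2HSV)
m=cv2.inRange(h,(0,0,170),(180,60,255));m[:, :175]=0;m[:120]=0
m=cv2.morphologyEx(m,cv2.MORPH_CLOSE,np.ones((3,3)))
c=max(cv2.findContours(m,0,2)[0],key=cv2.contourArea);hull=cv2.convexHull(c)
q=cv2.approxPolyDP(hull,8,True)[:,0];print("px",q.tolist())
# loose-side corners at z=.008; 
w=ray(s,q.astype(float),.008);print(w.round(4).tolist())
L=[np.linalg.norm(w[i]-w[(i+1)%len(w)]).round(4) for i in range(len(w))];print(L)
mid=w.mean(0)
i=np.argsort(q[:,0]);left=w[i[:2]].mean(0);right=w[i[-2:]].mean(0)
X=(right-left)[:2];X/=np.linalg.norm(X);o=mid[:2]+.035*X
json.dump({"o":o.tolist(),"X":X.tolist()},open("board.json","w"));print("o",o,"X",X)
for n in("red","amber","blue","post"):
  for a,c in blobs(s,n):
    z=.026 if n=="post" else .019
    p=ray(s,c,z)[0];print(n,a,c.round(1),p.round(4),(tob(p)*1000).round(1))
s2=dict(np.load("pics/scene0.npz"));print(discs(s2))
for a,c in blobs(s2,"post"): print(a,c.round(),(tob(ray(s2,c,.02)[0])*1000).round(1))
cv2.imwrite("pics/crop.png",cv2.resize(im[95:275,125:390],None,fx=3,fy=3,interpolation=2))
E
```

```text
px [[362, 130], [377, 250], [186, 266], [178, 146]]
[[0.7114, -0.2229, 0.008], [0.4744, -0.235, 0.008], [0.4545, 0.129, 0.008], [0.6891, 0.1431, 0.008]]
[np.float64(0.2374), np.float64(0.3645), np.float64(0.2351), np.float64(0.3667)]
o [ 0.58437323 -0.08140892] X [ 0.05773191 -0.99833212]
red 81 [53.9 68.2] [0.8545 0.3906 0.019 ] [-455.6  296.9]
red 195 [233.5 229.4] [0.5204 0.0371 0.019 ] [-122.  -57.]
amber 46 [47.4 43.2] [0.9089 0.4059 0.019 ] [-467.7  352.1]
amber 200 [229.9 167.5] [0.6405 0.0412 0.019 ] [-119.1   63.1]
blue 33 [38.9 39. ] [0.9185 0.4236 0.019 ] [-484.9  362.7]
blue 35 [48.4 60.2] [0.8719 0.4023 0.019 ] [-466.3  315. ]
blue 582 [146.7 200.3] [0.5809 0.202  0.019 ] [-283.1   12.8]
blue 243 [201.8 207.1] [0.5647 0.0966 0.019 ] [-178.9   -9.4]
post 110748 [258.8 217.9] [ 0.5402 -0.0116  0.026 ] [-72.3 -40.1]
post 31 [64. 38.] [0.9155 0.3698 0.026 ] [-431.3  356.6]
post 80 [47.4 43.6] [0.9044 0.4028 0.026 ] [-464.9  347.5]
post 263 [229.6 167.7] [0.6387 0.0415 0.026 ] [-119.6   61.3]
post 46 [293.  178.2] [ 0.6145 -0.0794  0.026 ] [-0.3 30.2]
post 45 [296.3 210.1] [ 0.553  -0.0829  0.026 ] [ -0.3 -31.4]
{'red': [(180, [-123.4, -56.0])], 'blue': [(215, [-180.3, -9.0])]}
30 [307. 143.] [ -36.7 -138.8]
139 [114. 230.] [ 18.6 257.8]
44 [259. 216.] [-116.6   74.5]
40 [135. 253.] [-44.6 261.1]
```

View pics/crop.png

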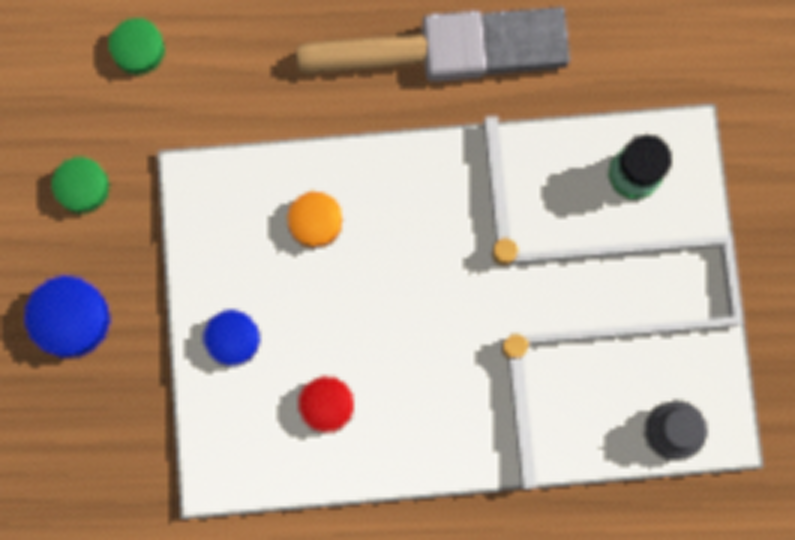

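The crop confirms the choice: red, amber and the small blue are on the board (the blue blob is 243 px against 582 px for the large one). The posts measure y = +30.2 and -31.4 mm, x = -0.3 mm, so the board frame fits within about 1 mm.

Plan: set the fingers about 10 mm apart so they form a two-point nest, with the jaw axis across the travel. Push each disc to the gate line, then straight in to x ≈ 30 mm.

```bash
cat >> h.py <<'E'
from scipy.spatial.transform import Rotation as Ro
def plan(bx,by,z,head):
    """target TCP in board mm, z world mm, heading deg in board: turn first, then shift in new tool axes"""
    o=arm.get_obs();R=Ro.from_rotvec(o["eef_rot"]).as_matrix()
    _,X=board();a=np.arctan2(X[1],X[0])+np.radians(head)
    best=None
    for sg in(1,-1):
        Z=sg*np.array([np.cos(a),np.sin(a),0]);x=np.array([0,0,-1.]);T=np.c_[x,np.cross(Z,x),Z]
        r=Ro.from_matrix(R.T@T).as_rotvec()
        if best is None or np.linalg.norm(r)<np.linalg.norm(best[0]): best=(r,T,sg)
    r,T,sg=best;w=np.r_[tow([bx/1e3,by/1e3]),z/1e3]
    print("turn",r.round(3),"shift mm",((w-o["tool_pos"])@T*1e3).round(1),"fwd sign",sg,
      "| now b",(tob(o["tool_pos"])*1e3).round(1),"z",(o["tool_pos"][2]*1e3).round(1),"w",(o["width"]*1e3).round(1),"q7",o["joint_pos"][6].round(2),"t",round(float(o["time"]),2),"world tgt",w.round(3))
E
python3 -c "
from h import *
plan(-153,-86,100,42.6)"
```

```text
Traceback (most recent call last):
  File "h.py", line 38, in plan
    "| now b",(tob(o["tool_pos"])*1e3).round(1),"z",(o["tool_pos"][2]*1e3).round(1),"w",(o["width"]*1e3).round(1),"q7",o["joint_pos"][6].round(2),"t",round(float(o["time"]),2),"world tgt",w.round(3))
                                                                                        ^^^^^^^^^^^^^^^^^^^^^^
AttributeError: 'float' object has no attribute 'round'
```

```bash
sed -i 's/(o\["width"\]\*1e3).round(1)/round(float(o["width"])*1e3,1)/; s/(o\["tool_pos"\]\[2\]\*1e3).round(1)/round(float(o["tool_pos"][2])*1e3,1)/; s/o\["joint_pos"\]\[6\].round(2)/round(float(o["joint_pos"][6]),2)/' h.py
python3 -c "
from h import *
plan(-153,-86,100,42.6);plan(-153,-86,100,0)"
```

```text
turn [0.395 0.    0.002] shift mm [ 130.3 -211.2  555.3] fwd sign 1 | now b [-704.7 -306.4] z 230.3 w 85.2 q7 -0.06 t 0.1 world tgt [0.49  0.066 0.1  ]
turn [1.138e+00 1.000e-03 2.000e-03] shift mm [130.3 220.4 551.7] fwd sign 1 | now b [-704.7 -306.4] z 230.3 w 85.2 q7 -0.06 t 0.1 world tgt [0.49  0.066 0.1  ]
```

```bash
python3 -m inch '0 0 0 0.132 0 0 0.88;0 0 0 0.132 0 0 0.88;0 0 0 0.131 0 0 0.88;10 -22 58 0 0 0 0.88;10 -22 58 0 0 0 0.88;10 -22 58 0 0 0 0.88;10 -22 58 0 0 0 0.88;10 -22 58 0 0 0 0.88;10 -22 58 0 0 0 0.88;10 -22 58 0 0 0 0.88;10 -22 58 0 0 0 0.88;0 0 0 0 0 0 0.88' 40; python3 -c "
from h import *
plan(-153,-86,100,42.6)"
```

```text
time: 1.6
tool_pos: [0.4486, 0.1524, 0.1509]
eef_rot: [0.607, 1.484, -0.611]
force: [-0.4, -0.2, 1.0]
width: 0.0102
turn [-0.01   0.001  0.002] shift mm [ 50.9 -33.2  89.3] fwd sign 1 | now b [-241.2 -122. ] z 150.9 w 10.2 q7 0.41 t 1.6 world tgt [0.49  0.066 0.1  ]
```

```bash
python3 -m inch '17 -16 44 -0.01 0 0 0.88;17 -17 45 0 0 0 0.88;17 0 0 0 0 0 0.88;30 0 0 0 0 0 0.88;30 0 0 0 0 0 0.88;20 0 0 0 0 0 0.88;0 0 0 0 0 0 0.88;0 0 0 0 0 0 0.88'; python3 - <<'E'
from h import *
plan(-153,-86,13,42.6)
s=arm.snapshot("top");print(discs(s));cv2.imwrite("pics/a.png",cv2.resize(s["image"][95:295,125:390],None,fx=3,fy=3,interpolation=2))
E
```

```text
time: 2.6
tool_pos: [0.4892, 0.0736, 0.0213]
eef_rot: [0.594, 1.488, -0.592]
force: [-0.1, -0.5, 0.2]
width: 0.0102
turn [ 0.011  0.    -0.001] shift mm [ 8.3 -4.9  5.4] fwd sign 1 | now b [-160.2  -86.1] z 21.3 w 10.2 q7 0.71 t 2.6 world tgt [0.49  0.066 0.013]
{'red': [(71, [-112.6, -55.9])], 'amber': [(201, [-119.2, 63.2])]}
```

View pics/a.png

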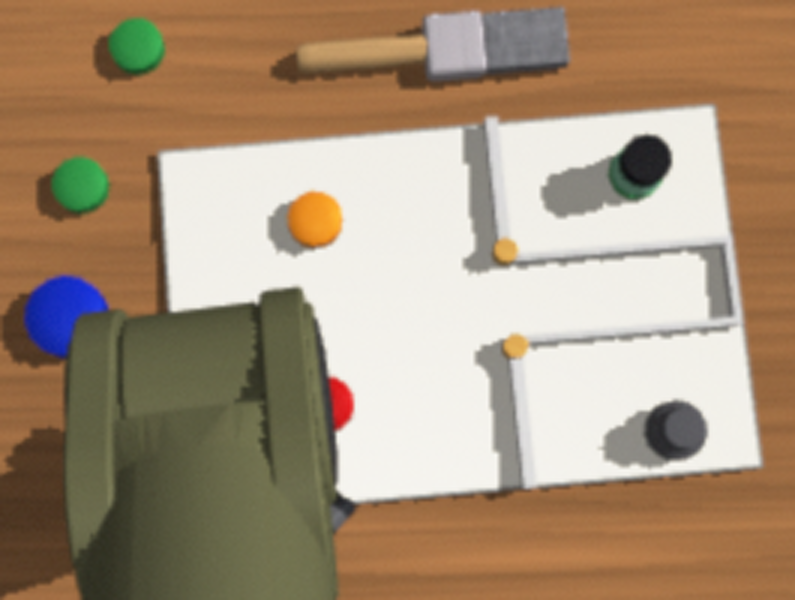

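The arm covers part of the top view here: red shows at about (340,403) in the crop, unmoved, and amber at (315,219) is untouched. The scene camera will do for checks while the arm is low.

```bash
python3 -m inch '8 -5 0 0.011 0 0 0.88;0 0 0 0 0 0 0.88;0 0 8 0 0 0 0.88;0 0 8 0 0 0 0.88;0 0 8 0 0 0 0.88;0 0 8 0 0 0 0.88;0 0 8 0 0 0 0.88;0 0 0 0 0 0 0.88'; python3 - <<'E'
from h import *
plan(-81,-19,13,42.6)
s=arm.snapshot("scene");print(discs(s));cv2.imwrite("pics/b.png",cv2.resize(s["image"][90:300,130:400],None,fx=2.5,fy=2.5,interpolation=2))
E
```

```text
time: 3.65
tool_pos: [0.5148, 0.0402, 0.0128]
eef_rot: [0.603, 1.485, -0.604]
force: [-0.6, 0.2, -0.6]
width: 0.0103
turn [-0.002  0.001 -0.   ] shift mm [-0.2  1.9 62.1] fwd sign 1 | now b [-125.4  -62.5] z 12.8 w 10.3 q7 0.8 t 3.65 world tgt [ 0.561 -0.002  0.013]
{'red': [(182, [-105.2, -42.1])], 'blue': [(229, [-180.8, -8.5])]}
```

View pics/b.png

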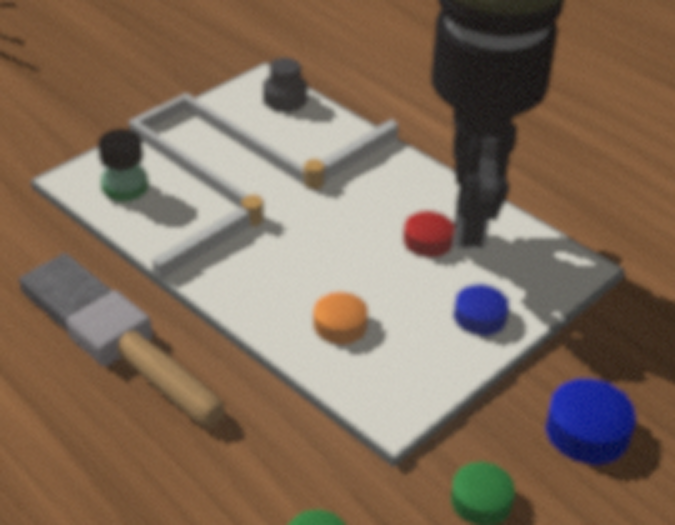

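The scene view shows red seated against the fingers at (428,233) in the crop, moving with them, with blue and amber untouched. Next: finish this leg, back off and turn to face the gate.

```bash
sed -i 's/((10,200,200),(22,255,255))/((9,165,120),(22,255,255))/' h.py
python3 -m inch '0 0 8 0 0 0 0.88;0 1 8 0 0 0 0.88;0 1 8 0 0 0 0.88;0 0 8 0 0 0 0.88;0 0 8 0 0 0 0.88;0 0 8 0 0 0 0.88;0 0 8 0 0 0 0.88;0 0 6 0 0 0 0.88;0 0 0 0 0 0 0.88;0 0 -11 0 0 0 0.88;0 0 -11 0 0 0 0.88;0 0 0 0.15 0 0 0.88'
python3 -m inch '0 0 0 0.15 0 0 0.88;0 0 0 0.15 0 0 0.88;0 0 0 0.15 0 0 0.88;0 0 0 0.143 0 0 0.88;0 0 0 0 0 0 0.88'; python3 - <<'E'
from h import *
s=arm.snapshot("scene");print(discs(s));
print(discs(arm.snapshot("top")));plan(-97,0,13,0)
E
```

```text
time: 5.2
tool_pos: [0.5428, 0.0166, 0.0126]
eef_rot: [0.72, 1.45, -0.719]
force: [0.5, -1.2, -0.3]
width: 0.0103
time: 5.82
tool_pos: [0.5436, 0.0157, 0.0127]
eef_rot: [1.165, 1.237, -1.165]
force: [0.1, 0.6, 1.2]
width: 0.0101
{'red': [(175, [-60.8, 0.7])], 'amber': [(186, [-119.8, 63.2])], 'blue': [(37, [-173.0, -18.9]), (26, [-192.5, -9.5])]}
{'blue': [(50, [-189.8, -7.2])]}
turn [ 0.003 -0.     0.   ] shift mm [-0.3 34.9  2. ] fwd sign 1 | now b [-99.  -34.9] z 12.7 w 10.2 q7 0.19 t 5.92 world tgt [0.579 0.015 0.013]
```

```bash
python3 -m inch '0 17 0 0 0 0 0.88;0 17.5 0 0 0 0 0.88;0 0 0 0 0 0 0.88;0 0 10 0 0 0 0.88;0 0 10 0 0 0 0.88;0 0 10 0 0 0 0.88;0 0 10 0 0 0 0.88;0 0 10 0 0 0 0.88;0 0 0 0 0 0 0.88'; python3 - <<'E'
from h import *
print(discs(arm.snapshot("scene")));plan(1.7,-0.3,13,0)
E
```

```text
time: 7.05
tool_pos: [0.5816, -0.0348, 0.0129]
eef_rot: [1.168, 1.234, -1.169]
force: [-0.3, -0.4, -0.1]
width: 0.01
{'red': [(70, [-16.2, 8.1])], 'amber': [(200, [-120.3, 63.1])], 'blue': [(44, [-191.1, -9.7])]}
turn [-0.002  0.    -0.   ] shift mm [-0.2 -0.3 49.3] fwd sign 1 | now b [-47.6  -0. ] z 12.8 w 10.3 q7 0.3 t 7.1 world tgt [ 0.584 -0.083  0.013]
```

```bash
python3 -m inch '0 0 8 0 0 0 0.88;0 0 8 0 0 0 0.88;0 0 8 0 0 0 0.88;0 0 7 0 0 0 0.88;0 0 0 0 0 0 0.88'; python3 - <<'E'
from h import *
plan(1.7,-0.3,13,0)
s=arm.snapshot("scene");print(discs(s));cv2.imwrite("pics/c.png",cv2.resize(s["image"][90:300,130:400],None,fx=2.5,fy=2.5,interpolation=2))
E
```

```text
time: 7.72
tool_pos: [0.5834, -0.0654, 0.0128]
eef_rot: [1.168, 1.235, -1.168]
force: [-0.2, -0.6, 0.7]
width: 0.0105
turn [-0.002  0.    -0.   ] shift mm [-0.2 -0.2 17.7] fwd sign 1 | now b [-16.   -0.1] z 12.8 w 10.5 q7 0.36 t 7.72 world tgt [ 0.584 -0.083  0.013]
{'red': [(67, [14.0, 8.0])], 'amber': [(204, [-120.2, 62.7])], 'blue': [(50, [-183.4, 3.0])]}
```

View pics/c.png

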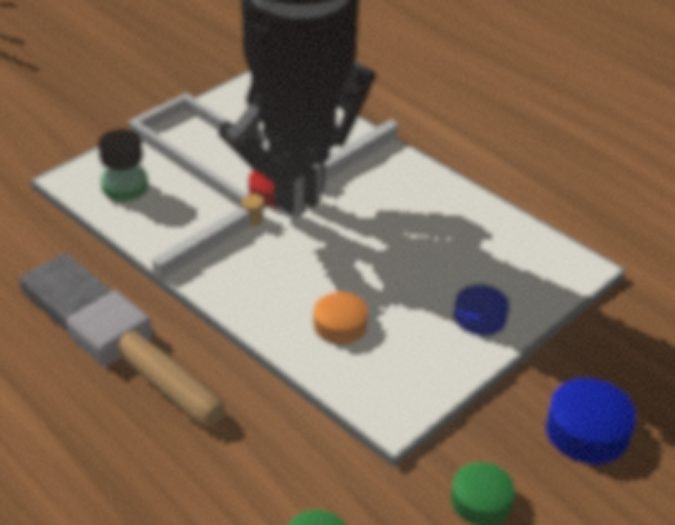

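Red is passing the gate at crop (262,188), in line and with no contact forces. Next: the final push, then back away.

```bash
python3 -m inch '0 0 6 0 0 0 0.88;0 0 6 0 0 0 0.88;0 0 6 0 0 0 0.88;0 0 0 0 0 0 0.88;0 0 -15 0 0 0 0.88;0 0 -30 0 0 0 0.88;-20 0 -40 0 0 0 0.88;-20 0 0 0 0 0 0.88;0 0 0 0 0 0 0.88'; python3 - <<'E'
from h import *
print(discs(arm.snapshot("scene")));print(discs(arm.snapshot("top")))
# amber (-120,63)->(-60,0)
d=np.array([60,-63.]);h=np.degrees(np.arctan2(d[1],d[0]));d/=np.linalg.norm(d)
print(h,np.array([-120,63])-42*d,np.array([-60,0])-28.3*d)
plan(*(np.array([-120,63])-42*d),60,h)
E
```

```text
time: 8.9
tool_pos: [0.5809, 0.0034, 0.0545]
eef_rot: [1.168, 1.234, -1.163]
force: [-0.2, 0.1, -0.7]
width: 0.0106
{'red': [(154, [30.0, -0.5])], 'amber': [(174, [-119.4, 63.4])], 'blue': [(31, [-174.6, -20.4]), (29, [-184.6, 0.9])]}
{'red': [(196, [31.8, -0.0])], 'blue': [(120, [-185.4, -7.2])]}
-46.39718102729638 [-148.96551724   93.4137931 ] [-79.51724138  20.49310345]
turn [ 0.808  0.    -0.   ] shift mm [  -7.3   17.2 -112.9] fwd sign 1 | now b [-83.6  -0.2] z 52.7 w 10.3 q7 0.21 t 9.0 world tgt [0.669 0.073 0.06 ]
```

Red is at (31, 0) in both views, so step 1 is met. Next: amber.

```bash
python3 -m inch '0 0 0 0.162 0 0 0.88;0 0 0 0.162 0 0 0.88;0 0 0 0.162 0 0 0.88;0 0 0 0.161 0 0 0.88;0 0 0 0.161 0 0 0.88;-8 6 -38 0 0 0 0.88;0 6 -38 0 0 0 0.88;0 5 -37 0 0 0 0.88;0 0 0 0 0 0 0.88;0 0 0 0 0 0 0.88'; python3 - <<'E'
from h import *
print(discs(arm.snapshot("scene")))
plan(-149,93.4,13,-46.4)
E
```

```text
time: 10.25
tool_pos: [0.668, 0.0715, 0.0596]
eef_rot: [1.736, 0.753, -1.741]
force: [-0.1, -0.2, -0.3]
width: 0.0103
{'red': [(63, [37.9, -4.5])], 'amber': [(89, [-121.5, 63.9])], 'blue': [(222, [-180.5, -8.6])]}
turn [-0.002  0.002  0.   ] shift mm [47.  -0.2 -1.7] fwd sign 1 | now b [-147.7   92.3] z 60.0 w 10.2 q7 -0.61 t 10.3 world tgt [0.669 0.073 0.013]
```

```bash
python3 -m inch '23 0 -1 0 0 0 0.88;24 0 0 0 0 0 0.88;0 0 0 0 0 0 0.88;0 0 8 0 0 0 0.88;0 0 8 0 0 0 0.88;0 0 8 0 0 0 0.88;0 0 8 0 0 0 0.88;0 0 8 0 0 0 0.88;0 0 8 0 0 0 0.88;0 0 0 0 0 0 0.88'; python3 - <<'E'
from h import *
print(discs(arm.snapshot("scene")));print(discs(arm.snapshot("top")))
plan(-79.5,20.5,13,-46.4)
E
```

```text
time: 11.55
tool_pos: [0.6365, 0.0383, 0.0138]
eef_rot: [1.738, 0.754, -1.738]
force: [-0.0, -0.7, 0.4]
width: 0.0099
{'red': [(153, [30.6, -1.0])], 'amber': [(72, [-97.7, 37.5])], 'blue': [(233, [-180.8, -7.9])]}
{'red': [(176, [32.1, -0.4])], 'amber': [(146, [-91.1, 35.6])]}
turn [ 0.001 -0.     0.   ] shift mm [ 0.7  0.7 54.4] fwd sign 1 | now b [-117.5   59.5] z 13.7 w 10.0 q7 -0.54 t 11.65 world tgt [ 0.6   -0.001  0.013]
```

```bash
python3 -m inch '0 0 8 0 0 0 0.88;0 0 8 0 0 0 0.88;0 0 8 0 0 0 0.88;0 0 8 0 0 0 0.88;0 0 8 0 0 0 0.88;0 0 8 0 0 0 0.88;0 0 6 0 0 0 0.88;0 0 0 0 0 0 0.88;0 0 -11 0 0 0 0.88;0 0 -11 0 0 0 0.88;0 0 0 -0.162 0 0 0.88;0 0 0 -0.162 0 0 0.88'
python3 -m inch '0 0 0 -0.162 0 0 0.88;0 0 0 -0.162 0 0 0.88;0 0 0 -0.161 0 0 0.88;0 0 0 0 0 0 0.88'; python3 - <<'E'
from h import *
print(discs(arm.snapshot("scene")));print(discs(arm.snapshot("top")))
plan(-97,-.3,13,0)
E
```

```text
time: 13.15
tool_pos: [0.6159, 0.0172, 0.0136]
eef_rot: [1.511, 0.98, -1.511]
force: [-0.7, -0.1, 1.0]
width: 0.0106
time: 13.65
tool_pos: [0.6158, 0.0167, 0.0138]
eef_rot: [1.168, 1.236, -1.166]
force: [0.1, -0.6, -1.3]
width: 0.0104
{'red': [(175, [28.4, 0.5])]}
{'red': [(205, [31.4, -0.3])], 'amber': [(39, [-47.2, -3.1])]}
turn [-0.002 -0.    -0.   ] shift mm [  0.7 -37.1  -1.2] fwd sign 1 | now b [-95.8  36.8] z 13.7 w 10.4 q7 0.21 t 13.75 world tgt [0.578 0.015 0.013]
```

```bash
python3 -m inch '0 -18 -1 0 0 0 0.88;0.5 -19 0 0 0 0 0.88;0 0 0 0 0 0 0.88;0 0 0 0 0 0 0.88'; python3 - <<'E'
from h import *
s=arm.snapshot("scene");print(discs(s))
plan(-97,-.3,13,0)
cv2.imwrite("pics/d.png",cv2.resize(s["image"][90:300,130:400],None,fx=2.5,fy=2.5,interpolation=2))
E
```

```text
time: 14.25
tool_pos: [0.5792, 0.0151, 0.0136]
eef_rot: [1.167, 1.235, -1.166]
force: [0.1, -0.1, -0.2]
width: 0.0104
{'red': [(157, [29.9, -0.5])], 'amber': [(61, [-59.3, 6.4])], 'blue': [(36, [-190.3, -7.7])]}
turn [-0.     0.    -0.001] shift mm [ 0.5 -0.7 -0.5] fwd sign 1 | now b [-96.5   0.4] z 13.5 w 10.5 q7 0.2 t 14.3 world tgt [0.578 0.015 0.013]
```

View pics/d.png

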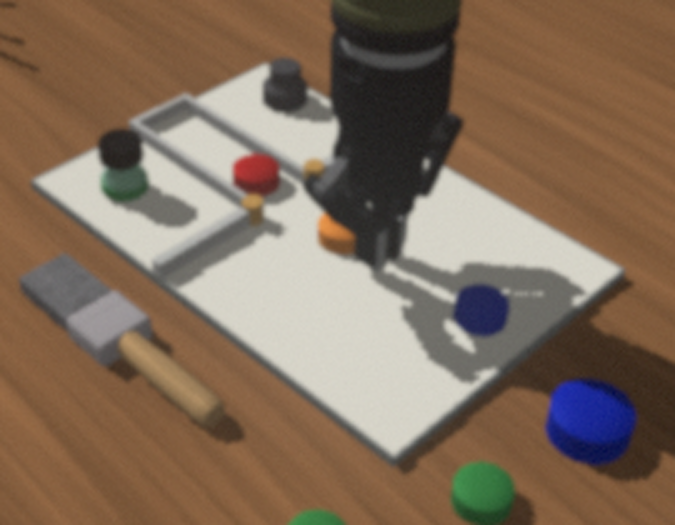

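Amber sits in front of the fingers at crop (338,235), with red in the slot at (257,173). Next: push amber in. It meets red at the gate and nudges it deeper.

```bash
python3 -m inch '0 -0.5 8 0 0 0 0.88;0 0 10 0 0 0 0.88;0 0 10 0 0 0 0.88;0 0 10 0 0 0 0.88;0 0 10 0 0 0 0.88;0 0 8 0 0 0 0.88;0 0 8 0 0 0 0.88;0 0 8 0 0 0 0.88;0 0 0 0 0 0 0.88'; python3 - <<'E'
from h import *
print(discs(arm.snapshot("scene")));print(discs(arm.snapshot("top")))
plan(2,-.3,13,0)
E
```

```text
time: 15.42
tool_pos: [0.5818, -0.0582, 0.0133]
eef_rot: [1.167, 1.235, -1.167]
force: [-0.3, 0.4, 0.3]
width: 0.0101
{'red': [(116, [39.8, 5.5])], 'amber': [(76, [9.7, 6.4])], 'blue': [(74, [-186.2, 0.8])]}
{'blue': [(233, [-178.6, -9.6])]}
turn [ 0. -0. -0.] shift mm [ 0.2  0.9 26.3] fwd sign 1 | now b [-24.3  -1.2] z 13.2 w 9.9 q7 0.34 t 15.53 world tgt [ 0.584 -0.083  0.013]
```

```bash
python3 -m inch '0 0.5 6 0 0 0 0.88;0 0.5 6 0 0 0 0.88;0 0 7 0 0 0 0.88;0 0 7 0 0 0 0.88;0 0 0 0 0 0 0.88;0 0 0 0 0 0 0.88;0 0 -15 0 0 0 0.88;0 0 -30 0 0 0 0.88;-25 0 -40 0 0 0 0.88;-25 0 0 0 0 0 0.88;0 0 0 0 0 0 0.88'; python3 - <<'E'
from h import *
print(discs(arm.snapshot("scene")));print(discs(arm.snapshot("top")))
plan(-220,-8.5,60,0)
E
```

```text
time: 16.9
tool_pos: [0.5809, 0.0038, 0.0651]
eef_rot: [1.167, 1.235, -1.161]
force: [-1.4, 0.3, -0.0]
width: 0.0098
{'red': [(150, [66.8, 1.1])], 'amber': [(157, [33.5, -0.3])], 'blue': [(44, [-177.2, -20.1])]}
{'red': [(210, [68.6, 1.1])], 'amber': [(256, [32.6, -0.5])], 'blue': [(126, [-185.1, -7.7])]}
turn [ 0.001 -0.     0.   ] shift mm [   2.9   -8.  -136. ] fwd sign 1 | now b [-84.   -0.5] z 62.9 w 10.0 q7 0.19 t 17.0 world tgt [0.563 0.138 0.06 ]
```

Red is at (68, 1) and amber at (33, 0), so step 2 is met. Blue is next, starting nearly on the gate axis.

```bash
python3 -m inch '0 -1 -40 0 0 0 0.88;0 -1 -48 -0.075 0 0 0.88;0 0 -48 0 0 0 0.88;0 0 0 0 0 0 0.88;0 0 0 0 0 0 0.88'; python3 - <<'E'
from h import *
print(discs(arm.snapshot("scene")));plan(-221,-12.2,13,4.3)
E
```

```text
time: 17.62
tool_pos: [0.5653, 0.1361, 0.0622]
eef_rot: [1.109, 1.269, -1.113]
force: [1.3, -0.3, -0.1]
width: 0.0099
{'red': [(144, [67.2, 0.9])], 'amber': [(150, [34.1, -0.0])], 'blue': [(219, [-180.3, -8.7])]}
turn [-0.002  0.001  0.001] shift mm [49.4 -5.7 -4.1] fwd sign 1 | now b [-217.4   -6.2] z 62.4 w 9.8 q7 0.01 t 17.68 world tgt [0.559 0.139 0.013]
```

```bash
python3 -m inch '17 -6 -4 0 0 0 0.88;17 0 0 0 0 0 0.88;15 0 0 0 0 0 0.88;0 0 0 0 0 0 0.88;0 0 8 0 0 0 0.88;0 0 8 0 0 0 0.88;0 0 10 0 0 0 0.88;0 0 10 0 0 0 0.88;0 0 10 0 0 0 0.88;0 0 10 0 0 0 0.88;0 0 0 0 0 0 0.88'; python3 - <<'E'
from h import *
s=arm.snapshot("scene");print(discs(s));plan(-88.2,-2.1,13,4.3)
cv2.imwrite("pics/e.png",cv2.resize(s["image"][90:300,130:400],None,fx=2.5,fy=2.5,interpolation=2))
E
```

```text
time: 19.05
tool_pos: [0.567, 0.0832, 0.0142]
eef_rot: [1.112, 1.268, -1.112]
force: [0.3, 0.3, -1.1]
width: 0.0107
{'red': [(145, [67.3, 0.8])], 'amber': [(152, [33.8, -0.1])], 'blue': [(108, [-135.5, -0.2])]}
turn [-0.001  0.     0.   ] shift mm [ 1.2 -0.  78.2] fwd sign 1 | now b [-166.2   -7.9] z 14.2 w 10.3 q7 0.13 t 19.1 world tgt [0.577 0.007 0.013]
```

View pics/e.png

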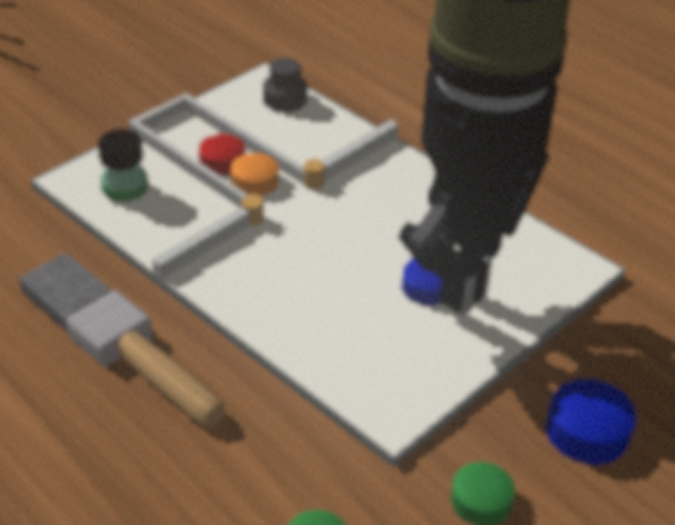

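Blue is seated in the finger nest at crop (423,280), with red and amber in the slot at (222,152) and (254,172).

```bash
python3 -m inch '0 0 10 0 0 0 0.88;0 0 10 0 0 0 0.88;0 0 10 0 0 0 0.88;0 0 10 0 0 0 0.88;0 0 10 0 0 0 0.88;0 0 10 0 0 0 0.88;0 0 10 0 0 0 0.88;0 0 8 0 0 0 0.88;0 0.5 2 0.025 0 0 0.88;0 0.5 2 0.025 0 0 0.88;0 0.5 2 0.024 0 0 0.88;0 0 0 0 0 0 0.88'; python3 - <<'E'
from h import *
print(discs(arm.snapshot("scene")));print(discs(arm.snapshot("top")));plan(2,-.3,13,0)
E
```

```text
time: 20.6
tool_pos: [0.5795, 0.0017, 0.0143]
eef_rot: [1.166, 1.236, -1.166]
force: [-0.4, -0.8, 0.2]
width: 0.0102
{'red': [(149, [66.9, 0.9])], 'amber': [(159, [33.5, -0.1])], 'blue': [(73, [-53.1, 7.2])]}
{'red': [(210, [68.6, 1.3])], 'amber': [(256, [32.6, -0.5])]}
turn [ 0.002  0.    -0.   ] shift mm [ 1.2 -0.1 85.3] fwd sign 1 | now b [-83.3  -0.2] z 14.2 w 10.0 q7 0.23 t 20.7 world tgt [ 0.584 -0.083  0.013]
```

```bash
python3 -m inch '0 0 10 0 0 0 0.88;0 0 10 0 0 0 0.88;0 0 10 0 0 0 0.88;0 0 10 0 0 0 0.88;0 0 8 0 0 0 0.88;0 0 8 0 0 0 0.88;0 0 0 0 0 0 0.88'; python3 - <<'E'
from h import *
print(discs(arm.snapshot("scene")));print(discs(arm.snapshot("top")));plan(2,-.3,13,0)
E
```

```text
time: 21.58
tool_pos: [0.5827, -0.0552, 0.0143]
eef_rot: [1.166, 1.236, -1.167]
force: [-0.2, 0.5, -0.3]
width: 0.0103
{'red': [(151, [72.8, 2.8])], 'amber': [(111, [42.2, 4.7])], 'blue': [(66, [5.0, 7.0])]}
{'red': [(38, [86.4, -3.5])]}
turn [ 0.001 -0.    -0.   ] shift mm [ 1.2 -0.2 29.2] fwd sign 1 | now b [-27.2  -0.1] z 14.2 w 10.3 q7 0.33 t 21.68 world tgt [ 0.584 -0.083  0.013]
```

```bash
python3 -m inch '0 0 8 0 0 0 0.88;0 0 8 0 0 0 0.88;0 0 7 0 0 0 0.88;0 0 7 0 0 0 0.88;0 0 0 0 0 0 0.88;0 0 0 0 0 0 0.88;0 0 -15 0 0 0 0.88;0 0 -30 0 0 0 0.88;-25 0 -50 0 0 0 0.88;-40 0 -50 0 0 0 0.88;-40 0 -50 0 0 0 0.88;0 0 0 0 0 0 0.88'; python3 - <<'E'
from h import *
print(discs(arm.snapshot("scene")));s=arm.snapshot("top");print(discs(s));plan(2,-.3,13,0)
cv2.imwrite("pics/f.png",cv2.resize(s["image"][95:295,125:390],None,fx=3,fy=3,interpolation=2))
E
```

```text
time: 23.18
tool_pos: [0.5744, 0.1163, 0.1207]
eef_rot: [1.165, 1.241, -1.151]
force: [0.7, 0.2, -1.6]
width: 0.0101
{'red': [(155, [104.3, 1.8])], 'amber': [(146, [71.5, 0.4])], 'blue': [(139, [33.9, -0.7])]}
{'red': [(187, [106.3, 1.4])], 'amber': [(264, [70.3, -0.1])], 'blue': [(250, [33.4, -0.6])]}
turn [ 0.004 -0.    -0.001] shift mm [104.6   0.3 193.5] fwd sign 1 | now b [-191.5   -0.6] z 117.6 w 10.2 q7 -0.03 t 23.27 world tgt [ 0.584 -0.083  0.013]
```

View pics/f.png

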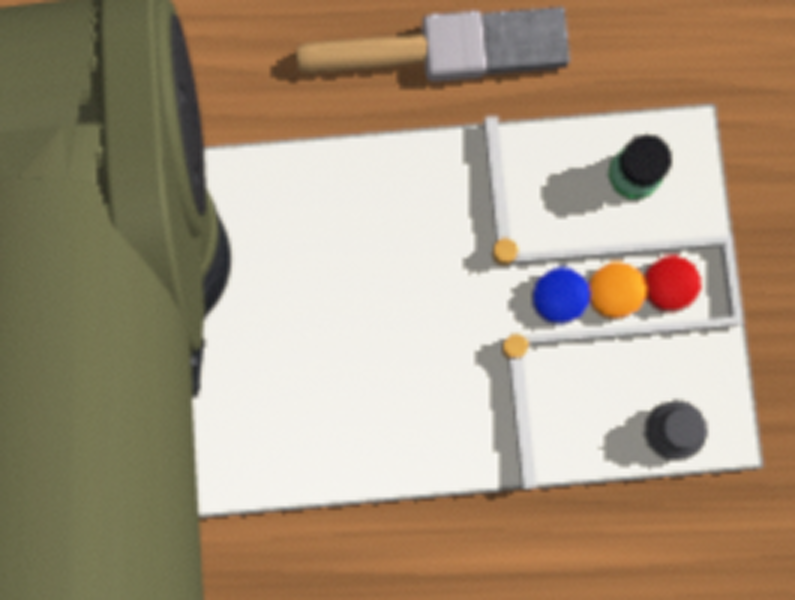

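The final picture shows blue (561,294), amber (617,289) and red (672,283) in single file in the slot. The jar, mould and brush are at the same pixels as at the start, and the arm is clear.

```bash
python3 -m inch '0 0 0 0 0 0 0.88;0 0 0 0 0 0 0.88' | head -1; python3 -c "
from station import arm;arm.sign_off()"
```

```text
time: 23.52
the job is handed in; nothing more can be done
```

All three cabochons are in the slot in the right order, and I handed the job in at about 23.5 s of the 72 s allowed. I swept red, then amber, then blue through the gate with the fingertips held about 10 mm apart as a two-point pusher, and lifted nothing.

The last check put the centres in the board frame at:

| Cabochon | x (mm) | y (mm) | Required x (mm) |
|---|---|---|---|
| Red | 105 | 1.5 | 85 to 135 |
| Amber | 71 | 0 | 52 to 135 |
| Blue | 34 | -0.6 | 23 to 135 |

- **Agreement:** the top and scene cameras agreed within about 2 mm. Readings taken while the gripper partly covered a disc were off by 6 mm or more, so I did not rely on them.
- **Bystanders:** the jar, mould and brush sat at the same pixels in the last picture as at the start; I compared them by eye and did not measure their positions.
- **Arm:** it was clear of everything at hand-in, and the wrist force stayed under about 2 N at every reading.
- **Failed checks:** none. The sign-off itself reports no verdict.

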